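Leak-test a round tin lid and hold the test valve half open

TASK

Leak-test the round coffee-tin lid: seat it flat in the nest with the round cavity and let go of it, then press the knob of the test valve's sprung lever down to halfway, where the lever arm is level, without ever pushing it down to its stop. The valve springs shut when let go, so finish while still holding the lever steady at halfway, and leave all the other things where they are.

Things in the scene. Friction and masses are not known exactly. Their poses are not given: they have to be found in the camera images.
- round_lid: Plain steel slip-on tin lid, a round disc 60 mm across and 18 mm tall, 70 g (varies), lying flat on the table, top up. Origin: centre of its underside; z up.
- round_nest_mouth (a point): Centre of the mouth of the round nest: a fixed plain aluminium block 92 x 92 mm, 22 mm tall, turned by any yaw up to 0.4 rad, with a round cavity 63 mm across and 8 mm deep in its top (chamfered edge, dark rubber on its floor). The point lies at the level of the block's top face; z up. A seated lid stands 10 mm proud of the block. Which of the two nests is nearer to the robot varies.
- square_nest_mouth (a point): The same point on the other nest, an equal aluminium block whose cavity is square, 63 mm wide and 8 mm deep. Stays empty.
- test_valve: Fixed valve on a 85 x 70 mm aluminium foot, with grey body and two steel cheeks that carry the lever (cheek tops 93 mm above the table). Origin: on the table under the lever's hinge. The lever points along the valve's own -x axis, roughly towards the robot (yaw up to 0.4 rad either way). Includes the lever.
- lever_hinge (a point): Centre of the lever's level hinge axis (the valve's y axis), 78 mm above the table.
- lever_knob (a point): Middle of the top face of the lever's black round knob, 40 mm across on top (44 mm at its widest), 20 mm thick, its centre on the arm's line 130 mm from the hinge, this point 10 mm above that line. It moves with the lever: about 114 mm above the table at rest, 88 mm when the arm is level, 62 mm at the bottom stop. Pushing it down 26 mm from rest brings the arm level.
- valve_lever (a joint): Lever angle in rad: 0 at rest (arm slanting up by 0.2 rad towards the knob), 0.2 halfway (arm level), 0.4 at the bottom stop. A spring pushes it back up: at the knob about 3 N at the start, 7 N halfway, 12 N at the stop.
- square_lid: Bystander: plain steel square tin lid, 60 x 60 x 18 mm. Origin: centre of its underside. It and the round lid swap places.
- cupping_spoon: Bystander: steel spoon 160 mm long, lying between the lids and the nests.
- brass_plug: Bystander: brass plug, 26 mm across, 24 mm tall, standing between the nests and the valve.
- screwdriver: Bystander: screwdriver lying to the left of the lids.
- mug: Bystander: white mug, 80 mm across, 90 mm tall, behind the nests.
- bean_jar: Bystander: amber glass jar, 80 mm across, 100 mm tall, behind the nests.
- coffee_tin: Bystander: closed round coffee tin, 90 mm across, 120 mm tall, behind the nests.
- wrench: Bystander: wrench lying on the robot's right, nearer to it than the valve.
Not all that is in view belongs to the job. What is shaped like the round_lid but red or yellow is not meant.

How it is judged:
By the outcome, as a careful person would: the job done as asked, in the order asked, and still so for the second after the job is handed in, while the arm keeps its last pose, push and grip.
It also fails if it takes over 48 s, if anything falls off the work surface, if the arm or the gripper's body presses on something with over 40 N, if the wrist force passes 120 N, or if a joint passes its speed limit or range.

ROBOT

A 6-joint arm with a two-finger parallel gripper is mounted at the origin on the work surface. World frame = base frame: x ahead of the robot, y to its left, z up, the work surface at z = 0. Lengths are in m, angles in rad, forces in N, time in s.
With the tool pointing down it reaches from about 0.425 to 0.925 m from the base axis. Payload 12.5 kg.
Tool frame: the origin (TCP) lies midway between the tips of the shut fingers; the grasp point (between the pads) lies 19 mm behind it; z points along the fingers, y is the line along which they close (so a half turn about z gives the same grasp; the last joint's range is limited). The gripper opens to 85 mm and grips with 20 to 120 N. Pads are 22 mm wide; open, the fingers measure 114 mm over their backs; the gripper's body (76 mm by 85 mm) begins 54 mm behind the grasp point. The pads swing forward as they close: fully open they stand 13 mm farther back than shut.
Start: joints at [-1.249, 0.491, 1.559, -0, 1.092, -0.106], TCP at [0.259, -0.569, 0.231] pointing down, gripper open.
Joint ranges: [-3.1, 3.1], [-0.84, 2.19], [0.05, 2.79], [-1.13, 4.28], [0.06, 2.93], [-2.69, 2.69]. Speed limits (rad/s): [2.22, 2.22, 2.79, 3.14, 3.14, 3.14].

INTERFACE

Orientations are given as a unit quaternion [x, y, z, w].
In Python, from bench import ctrl, eyes, finder gives the robot as it stands.
- The arm moves only by the tool drive_tool, never from a script. Its argument "moves" is one flat list of numbers, 7 for each row, row after row: the turn, a rotation vector about the tool's x, y, z in degrees, then the shift along the tool's x, y, z in cm, then the opening, from -1 (shut) to 1 (fully open), so that 0 is half open. A call has 1 to 12 rows; each row is the pose to reach, as a shift and turn from the pose commanded when the call began, along the tool's axes at that moment; what a row does not reach only later rows make up. A row lasts 1/12 s, in which the tool goes at most 41.7 mm and 7.16 degrees, less where a joint would pass 70% of its speed; a pose out of reach is approached as far as the arm can. A call with a gripper value outside its range is refused whole. The fingers move at their own pace and stop on an object; the grip force is fixed at half the most. Time passes only in rows, so rows that repeat a pose let the fingers close. It gives the time, the measured TCP pose, the force, the opening and the grip force at its end, in the units of the state.
- ctrl.state(): the state, without advancing time (a new reading comes with each control period).
- eyes.grab_frame(name): name is "side" or "top"; returns a dict with "image" (480x640x3 uint8, red, green, blue), "fx", "fy", "cx", "cy" (pixels), "D" ([k1, k2, p1, p2, k3] as OpenCV has them; the pictures are not rectified), "rvec" (rotation vector, rad) and "tvec" (3), from world to camera coordinates, as OpenCV has them. Camera axes: x right, y down, z forward; pixel columns grow to the right and rows downward; lengths in m; the calibration is good to about 2 mm. A picture is of the moment at which its call begins. There is no depth.
- ctrl.job_done(): hands the job in; it is judged then, once.
Trained networks look in the newest picture that a camera, given by its name, has taken for a name from the list of things; names that differ only in an ending like _2 or _b are one class to them, and where a whole thing is asked for, a point or a joint stands for the part that bears it (a point fixed in the world has none). Each returns a list of dicts, best first, with "confidence" (0 to 1); they miss things now and then, are a little off and sometimes report something else, mostly with a low value. They report only what shows in the picture. A call takes as long as a camera call. They do not tell look-alikes from the thing itself.
- finder.outline_of(label, camera): "mask" (480x640 bool, what is visible of it) and "position" ([column, row] in pixels, amid what is visible of it).
The state is a dict: "time": time; "qpos": joint angles; "joint_velocities": joint speeds; "tau": joint torques, N m; "eef_pos": TCP position; "tcp_rot": TCP orientation; "ft_force": force on the tool from outside, world axes, zero at the start; "torque": the same for the moment, N m; "grip_width": finger opening in m; "grasp_force": force on a finger pad.
Only numpy, scipy, OpenCV 4.12 (cv2) and the standard library are available. Lean on these libraries where they do the work, as an engineer would, in place of code of your own. Each camera call takes 0.05 s, during which the arm holds its last target. There are 200 camera calls.

## Working session

There is one attempt and no reset: what is moved stays moved. The work goes in short steps, Python scripts to look and compute and a tool call to move; the robot and the scene stay as the last step left them, time stands still between calls to the robot, and variables do not carry over. Pictures are saved under pics/ and viewed, at most 13 in all, crops included, and the job is handed in when it is done.

Besides the shell and the picture viewer there is one more tool, called as name(argument=value, ...) on one line, values as JSON. drive_tool: Moves the arm, as the interface text tells. Its arguments: {"type":"object","properties":{"moves":{"type":"array"}},"required":["moves"]}

```bash
mkdir -p pics
cat > h.py <<'E'
import numpy as np, cv2
from bench import ctrl, eyes, finder
from scipy.spatial.transform import Rotation as R
def cam(f):
    K=np.array([[f['fx'],0,f['cx']],[0,f['fy'],f['cy']],[0,0,1.]]);return K,np.array(f['D'],float),np.array(f['rvec'],float),np.array(f['tvec'],float)
def ray(f,p):
    K,D,r,t=cam(f);u=cv2.undistortPoints(np.array([[p]],float),K,D)[0,0]
    M=cv2.Rodrigues(r)[0];d=M.T@np.array([u[0],u[1],1]);return -M.T@t.ravel(),d/np.linalg.norm(d)
def onz(f,p,z):
    o,d=ray(f,p);return o+d*(z-o[2])/d[2]
def tri(f1,p1,f2,p2):
    o,d=ray(f1,p1);q,e=ray(f2,p2);s=np.linalg.lstsq(np.c_[d,-e],q-o,rcond=None)[0]
    a=o+s[0]*d;b=q+s[1]*e;return (a+b)/2,np.linalg.norm(a-b)
def proj(f,X):
    K,D,r,t=cam(f);return cv2.projectPoints(np.array(X,float).reshape(-1,3),r,t,K,D)[0].reshape(-1,2)
def save(n,im): cv2.imwrite('pics/'+n,cv2.cvtColor(im,cv2.COLOR_RGB2BGR))
E
python3 - <<'E'
from h import *
import pickle
np.set_printoptions(precision=4,suppress=True)
F={}
for c in('side','top'):
    f=eyes.grab_frame(c);F[c]=f;save(c+'0.png',f['image']);print(c,'cam at',ray(f,(320,240))[0])
    for n in('round_lid','square_lid','round_nest_mouth','square_nest_mouth','test_valve','lever_knob','lever_hinge','valve_lever','brass_plug'):
        try:
            for d in finder.outline_of(n,c)[:3]:
                print(n,round(d['confidence'],2),np.round(d['position']),d['mask'].sum(),onz(f,d['position'],.01)); F[c,n]=F.get((c,n),[])+[d]
        except Exception as e: print(n,e)
pickle.dump(F,open('F.pkl','wb')); s=ctrl.state(); print(s)
E
```

```text
side cam at [0.5261 1.015  1.0524]
round_lid 0.87 [406. 372.] 487 [0.3448 0.3627 0.01  ]
round_lid 0.78 [349. 376.] 528 [0.4771 0.3729 0.01  ]
round_lid 0.66 [366. 277.] 1062 [0.4248 0.0602 0.01  ]
square_lid 0.82 [286. 352.] 585 [0.6276 0.3098 0.01  ]
square_lid 0.64 [343. 175.] 283 [ 0.4838 -0.4066  0.01  ]
round_nest_mouth 0.81 [304. 244.] 893 [ 0.6004 -0.0656  0.01  ]
square_nest_mouth 0.6 [365. 278.] 1035 [0.4293 0.0643 0.01  ]
square_nest_mouth 0.48 [380. 193.] 262 [ 0.3625 -0.3121  0.01  ]
test_valve 0.65 [315. 188.] 858 [ 0.5771 -0.3351  0.01  ]
lever_knob 0.82 [345. 177.] 282 [ 0.4774 -0.397   0.01  ]
lever_hinge 0.94 [314. 186.] 895 [ 0.5787 -0.3448  0.01  ]
lever_hinge 0.33 [344. 175.] 256 [ 0.479  -0.4096  0.01  ]
valve_lever 0.82 [339. 171.] 231 [ 0.4959 -0.4302  0.01  ]
valve_lever 0.17 [228. 290.] 1183 [0.7999 0.1135 0.01  ]
brass_plug 0.73 [343. 175.] 253 [ 0.4841 -0.4112  0.01  ]
brass_plug 0.55 [323. 219.] 64 [ 0.5468 -0.1778  0.01  ]
brass_plug 0.44 [382. 195.] 300 [ 0.3587 -0.3006  0.01  ]
top cam at [0.4656 0.0102 1.0146]
round_lid 0.7 [195. 305.] 616 [0.4153 0.2
[... 334 characters left out ...]
 778 [ 0.48   -0.3215  0.01  ]
lever_hinge 0.89 [447. 233.] 1799 [ 0.5642 -0.3143  0.01  ]
valve_lever 0.7 [453. 268.] 831 [ 0.482  -0.3243  0.01  ]
valve_lever 0.32 [446. 234.] 1916 [ 0.5598 -0.311   0.01  ]
{'time': 1.0, 'qpos': array([-1.2486,  0.4909,  1.5589, -0.    ,  1.0917, -0.1056]), 'joint_velocities': array([-0.0006,  0.0022,  0.001 , -0.0014,  0.0014,  0.    ]), 'tau': array([ -0.0006, -61.8282, -26.1852,  -0.0002,   0.0003,   0.    ]), 'eef_pos': array([ 0.2593, -0.5687,  0.2313]), 'tcp_rot': array([0.9772, 0.2123, 0.    , 0.    ]), 'ft_force': array([-0.3239,  0.4482,  0.3941]), 'torque': array([ 0.0528, -0.026 , -0.0309]), 'grasp_force': 0.0, 'grip_width': 0.08542025661722773}
```

View pics/top0.png

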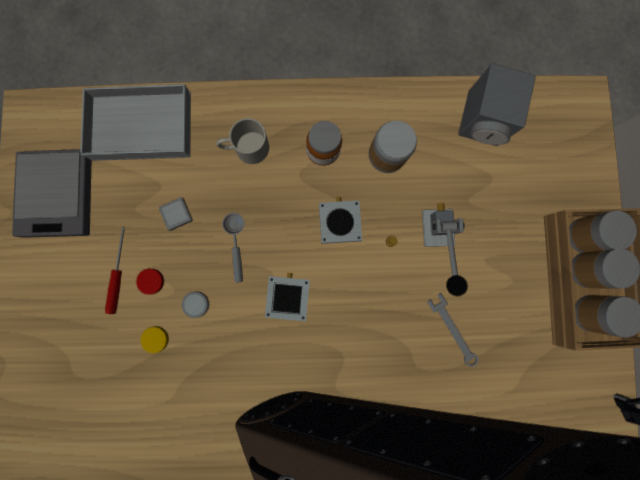

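View pics/side0.png

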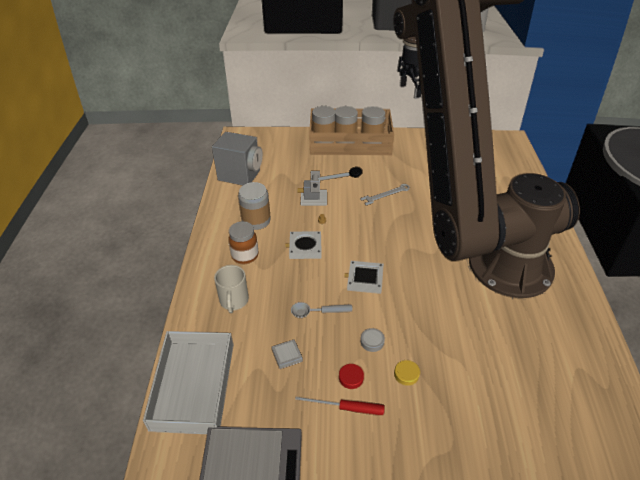

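The plain steel round lid is at top (195,305) and side (372,339). The red lid at top (150,281) and the yellow one at (154,340) are decoys, and the tile at (176,214) is the square lid. The round nest is at top (340,222) and side (305,244), and the knob is at top (457,285) and side (355,172). I'll confirm this in one crop and measure from both views.

```bash
cat > m.py <<'E'
from h import *
import pickle
np.set_printoptions(precision=4,suppress=True)
F=pickle.load(open('F.pkl','rb'));T,S=F['top'],F['side']
def dark(f,c,r,th):
    g=f['image'].max(2);x,y=c;m=np.zeros_like(g,bool);m[y-r:y+r,x-r:x+r]=g[y-r:y+r,x-r:x+r]<th
    n,l,st,ce=cv2.connectedComponentsWithStats(m.astype('uint8'));i=1+np.argmax(st[1:,4]);return ce[i],st[i],l==i
def grey(f,c,r):  # unsaturated pixels against the wood
    im=f['image'].astype(int);s=im.max(2)-im.min(2);x,y=c;m=np.zeros(s.shape,bool);m[y-r:y+r,x-r:x+r]=(s<22)[y-r:y+r,x-r:x+r]
    n,l,st,ce=cv2.connectedComponentsWithStats(m.astype('uint8'));i=1+np.argmax(st[1:,4]);return ce[i],st[i],l==i
if __name__=='__main__':
    for n,ct,cs,fn in(('lid',(195,305),(372,340),lambda f,c:grey(f,c,24)),('rcav',(340,222),(305,244),lambda f,c:dark(f,c,16,60)),('scav',(288,299),(366,275),lambda f,c:dark(f,c,18,60)),('knob',(457,286),(356,172),lambda f,c:dark(f,c,14,60))):
        a,sa,_=fn(T,ct);b,sb,_=fn(S,cs);print(n,a,sa,b,sb,'tri',*tri(T,a,S,b))
    # lid: fit cylinder silhouette centre by matching masks
    from scipy.optimize import minimize
    th=np.linspace(0,6.283,60)
    def cyl(x,y,z0,r,h):return np.r_[np.c_[x+r*np.cos(th),y+r*np.sin(th),0*th+z0],np.c_[x+r*np.cos(th),y+r*np.sin(th),0*th+z0+h]]
    def cent(f,P):
        h=cv2.convexHull(proj(f,P).astype('float32'));m=cv2.moments(h);return np.array([m['m10'],m['m01']])/m['m00'],m['m00']
    a,sa,_=grey(T,(195,305),24);b,sb,_=grey(S,(372,340),24)
    r=minimize(lambda p:sum(np.sum((cent(f,cyl(*p,.03,.018))[0]-c)**2) for f,c in((T,a),(S,b))),[.415,.265,0],method='Nelder-Mead')
    for f,c in((T,a),(S,b)):
        q=minimize(lambda p:np.sum((cent(f,cyl(*p,0,.03,.018))[0]-c)**2),[.415,.265],method='Nelder-Mead');print('lid at z=0',q.x,'area',cent(f,cyl(*q.x,0,.03,.018))[1])
    print('lid fit xyz',r.x,r.fun)
    big=lambda f,x,y,w,h:cv2.resize(f['image'][y:y+h,x:x+w],(400,300),interpolation=cv2.INTER_CUBIC)
    save('crop1.png',np.clip(1.5*np.vstack([np.hstack([big(T,140,260,80,60),big(S,330,310,80,60)]),np.hstack([big(T,300,190,80,60),big(T,400,200,133,100)])]),0,255).astype('uint8'))
E
python3 m.py
```

```text
lid [194.8485 304.2121] [182 291  27  27 561] [371.9838 339.6212] [361 329  23  23 433] tri [0.4176 0.2662 0.006 ] 0.0028311379939023884
rcav [339.7469 221.6186] [327 209  27  27 569] [305.0361 242.7629] [295 237  21  12 194] tri [ 0.5968 -0.0681  0.0144] 0.0029749517689135045
scav [286.8961 298.1619] [273 284  29  30 741] [365.2145 275.0528] [354 267  23  16 303] tri [0.4264 0.0565 0.0138] 0.002762293772573498
knob [456.4006 285.1009] [446 275  21  21 337] [355.3204 171.7379] [349 167  13  11 103] tri [ 0.447  -0.2981  0.1042] 0.0030682256441166805
lid at z=0 [0.4165 0.2652] area 605.6299578729086
lid at z=0 [0.4193 0.268 ] area 485.1704201619141
lid fit xyz [ 0.4175  0.266  -0.0029] 0.6569902498315767
```

View pics/crop1.png

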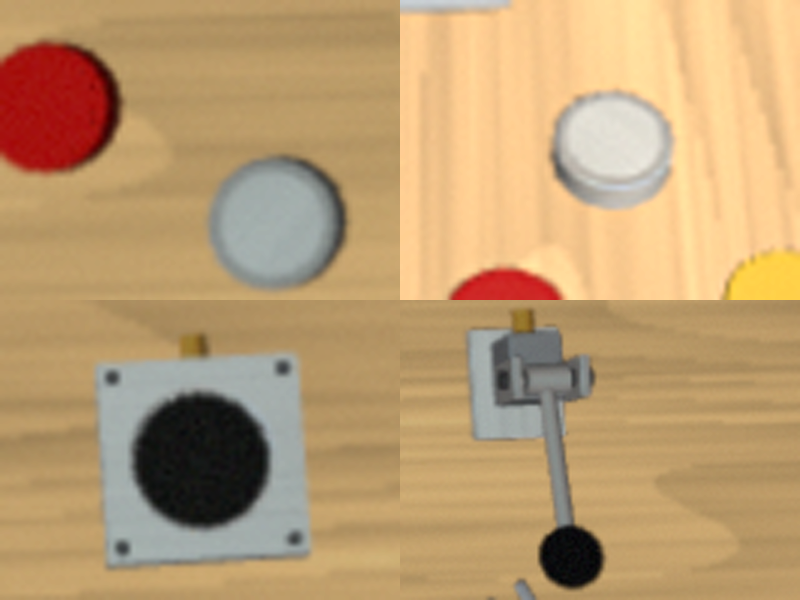

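The crop confirms it: the plain grey round lid sits beside the red decoy, the nest with the round cavity is empty, and the lever is up. I'll work out the moves next.

```bash
cat >> h.py <<'E'
def go(targets,yaw=None):
    s=ctrl.state();A=R.from_quat(s['tcp_rot'])
    for t in targets:
        print(t,'shift cm',np.round(A.inv().apply(np.array(t)-s['eef_pos'])*100,2))
E
python3 - <<'E'
from m import *
a=dark(T,(340,222),16,60)[0];b=dark(S,(305,244),16,60)[0]
print('rcav top@.014',onz(T,a,.014),'side@.014',onz(S,b,.014))
k=dark(T,(457,286),14,60)[0];k2=dark(S,(356,172),14,60)[0];print('knob top@.104',onz(T,k,.104),onz(S,k2,.104))
# block/valve outlines
from scipy.optimize import minimize
th=np.linspace(0,6.283,200)
def model(f,x,y):
    r=.0315
    P=[np.c_[x+r*np.cos(th),y+r*np.sin(th),0*th+z] for z in(.014,.022)]
    ms=[]
    for p in P:
        m=np.zeros((480*8,640*8),'uint8');cv2.fillPoly(m,[np.round(proj(f,p)*8+3.5).astype(int)],1);ms.append(m)
    v,u=np.nonzero(ms[0]&ms[1]);return np.array([u.mean(),v.mean()])/8-.4375,len(u)/64
for n,f,c in(('top',T,a),('side',S,b)):
    p=np.array([.597,-.067])
    for _ in range(3):
        m0,ar=model(f,*p);J=np.c_[(model(f,p[0]+.004,p[1])[0]-m0)/.004,(model(f,p[0],p[1]+.004)[0]-m0)/.004];p=p+np.linalg.solve(J,c-m0)
    print('nest',n,p,'area',ar)
go([(.55,-.1,.231),(.417,.266,.231),(.417,.266,.12)])
E
```

```text
rcav top@.014 [ 0.5953 -0.068   0.014 ] side@.014 [ 0.5983 -0.0688  0.014 ]
knob top@.104 [ 0.4454 -0.2981  0.104 ] [ 0.4485 -0.2985  0.104 ]
nest top [ 0.595  -0.0678] area 585.921875
nest side [ 0.598  -0.0651] area 214.328125
(0.55, -0.1, 0.231) shift cm [ 45.89 -30.59   0.03]
(0.417, 0.266, 0.231) shift cm [ 48.98 -69.41   0.03]
(0.417, 0.266, 0.12) shift cm [ 48.98 -69.41  11.13]
```

drive_tool(moves=[0,0,0,1.5,-1,0,1,0,0,0,4,-2.7,0,1,0,0,0,7,-4.7,0,1,0,0,0,10,-6.7,0,1,0,0,0,13,-8.7,0,1,0,0,0,16,-10.7,0,1,0,0,0,19,-12.7,0,1,0,0,0,22,-14.7,0,1,0,0,0,25,-16.7,0,1,0,0,0,28,-18.7,0,1,0,0,0,31,-20.7,0,1,0,0,0,34,-22.7,0,1])

```text
time: 2.0
eef_pos: [0.4752, -0.2195, 0.2315]
tcp_rot: [0.977, 0.212, 0.0, 0.0]
ft_force: [0.6, -0.4, 0.3]
grip_width: 0.0856
grasp_force: 0.0
```

drive_tool(moves=[0,0,0,3,-2,0,1,0,0,0,6,-4,0,1,0,0,0,9,-6,0,1,0,0,0,11,-8,0,1,0,0,0,12,-11,0,1,0,0,0,12.3,-14.5,0,1,0,0,0,12.6,-18,0,1,0,0,0,12.9,-21.5,0,1,0,0,0,13.2,-25,0,1,0,0,0,13.5,-28.5,0,1,0,0,0,13.8,-32,0,1,0,0,0,14.1,-35.5,0,1])

```text
time: 3.0
eef_pos: [0.4547, 0.1619, 0.2315]
tcp_rot: [0.977, 0.212, 0.0, 0.0]
ft_force: [0.7, 0.8, 1.7]
grip_width: 0.0854
grasp_force: 0.0
```

Run:
```python
from h import *
s=ctrl.state();print(s['time'],s['eef_pos'],s['tcp_rot'],s['qpos'])
go([(.418,.2666,.231),(.418,.2666,.06)])
```

```text
3.0 [0.45469374 0.16188067 0.23146457] [9.77225669e-01 2.12202592e-01 2.21225022e-04 4.61472227e-05] [ 2.05110657e-01  2.89149785e-01  1.89710520e+00 -1.08341252e-04
  9.54894433e-01  1.34831287e+00]
(0.418, 0.2666, 0.231) shift cm [  1.   -11.05   0.04]
(0.418, 0.2666, 0.06) shift cm [  1.   -11.05  17.14]
```

drive_tool(moves=[0,0,0,0.3,-3,0,1,0,0,0,0.6,-6,1,1,0,0,0,0.8,-8.5,3.5,1,0,0,0,1,-10.2,6.5,1,0,0,0,1,-11,9.5,1,0,0,0,1,-11,12,1,0,0,0,1,-11,14,1,0,0,0,1,-11,15.5,1,0,0,0,1,-11,16,1,0,0,0,1,-11,16,1,0,0,0,1,-11,16,1,0,0,0,1,-11,16,1])

```text
time: 4.0
eef_pos: [0.4195, 0.2648, 0.0722]
tcp_rot: [0.977, 0.212, 0.001, -0.0]
ft_force: [-0.4, 0.8, -0.5]
grip_width: 0.0854
grasp_force: 0.0
```

Run:
```python
from h import *
f=eyes.grab_frame('side');g=eyes.grab_frame('top')
big=lambda f,x,y,w,h:cv2.resize(f['image'][y:y+h,x:x+w],(400,300),interpolation=cv2.INTER_CUBIC)
save('c2.png',np.clip(1.4*np.hstack([big(g,120,240,133,100),big(f,306,280,133,100)]),0,255).astype('uint8'))
print(ctrl.state()['eef_pos']);go([(.418,.2666,.005)])
```

```text
[0.41939922 0.26479535 0.07223522]
(0.418, 0.2666, 0.005) shift cm [-0.06 -0.22  6.72]
```

View pics/c2.png

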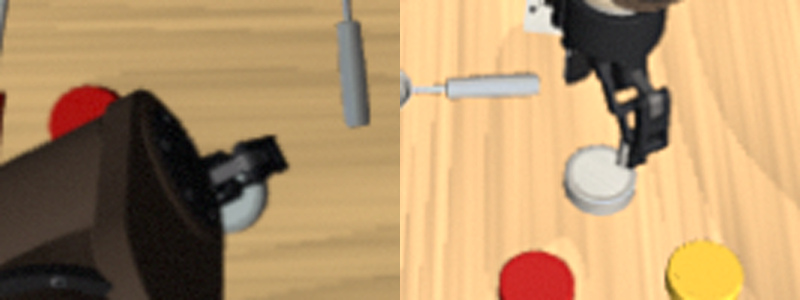

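The side view shows the open fingers straddling the lid, with the near finger at about (384,332). I'll descend and grip the upper part of the lid.

drive_tool(moves=[0,0,0,-0.05,-0.2,1.5,1,0,0,0,-0.05,-0.2,3.5,1,0,0,0,-0.05,-0.2,5,1,0,0,0,-0.05,-0.2,6,1,0,0,0,-0.05,-0.2,6.6,1,0,0,0,-0.05,-0.2,6.8,1,0,0,0,-0.05,-0.2,6.8,1,0,0,0,-0.05,-0.2,6.8,1])

```text
time: 4.77
eef_pos: [0.418, 0.2664, 0.0038]
tcp_rot: [0.977, 0.212, 0.0, -0.0]
ft_force: [-0.3, -0.1, 0.0]
grip_width: 0.085
grasp_force: 0.0
```

drive_tool(moves=[0,0,0,0,0,0,0.7,0,0,0,0,0,0,0.5,0,0,0,0,0,0,0.3,0,0,0,0,0,0,-1,0,0,0,0,0,0,-1,0,0,0,0,0,0,-1,0,0,0,0,0,0,-1,0,0,0,0,0,0,-1,0,0,0,0,0,0,-1])

```text
time: 5.52
eef_pos: [0.4179, 0.2664, 0.0045]
tcp_rot: [0.977, 0.212, 0.001, -0.0]
ft_force: [-3.0, -0.9, 16.8]
grip_width: 0.0573
grasp_force: 60.2
```

drive_tool(moves=[0,0,0,0,0,-0.3,-1,0,0,0,0,0,-1,-1,0,0,0,0,0,-2.5,-1,0,0,0,0,0,-5,-1,0,0,0,0,0,-7.5,-1,0,0,0,0,0,-9,-1,0,0,0,0,0,-10,-1,0,0,0,0,0,-10,-1,0,0,0,0,0,-10,-1,0,0,0,0,0,-10,-1])

```text
time: 6.35
eef_pos: [0.4173, 0.2661, 0.1025]
tcp_rot: [0.977, 0.212, -0.001, 0.0]
ft_force: [0.5, -0.7, -0.3]
grip_width: 0.0569
grasp_force: 63.9
```

Run:
```python
from h import *
f=eyes.grab_frame('side');g=eyes.grab_frame('top')
big=lambda f,x,y,w,h:cv2.resize(f['image'][y:y+h,x:x+w],(400,300),interpolation=cv2.INTER_CUBIC)
save('c3.png',np.clip(1.4*np.hstack([big(g,140,255,80,60),big(f,340,280,80,60)]),0,255).astype('uint8'))
s=ctrl.state();p=s['eef_pos'];print(p,s['grip_width'],s['ft_force'])
A=R.from_quat(s['tcp_rot'])
for z in(0,.1): print(proj(f,[p,p-[0,0,z]]),proj(g,[p]))
go([(.5965,-.0665,.10),(.5965,-.0665,.04)])
```

```text
[0.41733515 0.26607896 0.1022746 ] 0.05711200592655614 [-0.41813664  0.59317609  0.54936288]
[[375.4873506  315.41681378]
 [375.4873506  315.41681378]] [[183.1687951  306.21738171]]
[[375.4873506  315.41681378]
 [372.55243527 340.46173698]] [[183.1687951  306.21738171]]
(0.5965, -0.0665, 0.1) shift cm [ 2.5  37.69  0.23]
(0.5965, -0.0665, 0.04) shift cm [ 2.52 37.69  6.23]
```

View pics/c3.png

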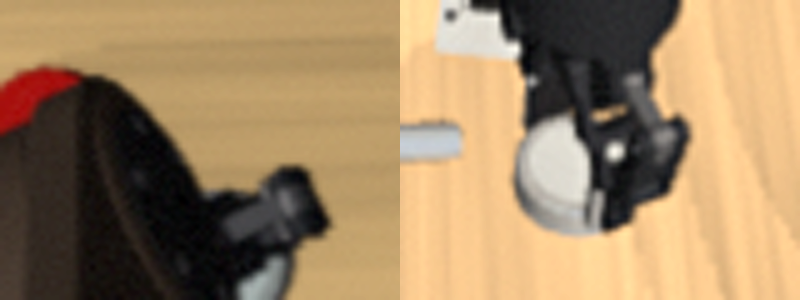

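Run:
```python
from h import *
f=eyes.grab_frame('side')
for o in(.029,.036,.042):
  for z in(.09,.097,.102,.107): print(o,z,proj(f,[.4173-.4147*o,.2661+.91*o,z]))
print('lid bottom front/top', [proj(f,[.4173,.2961,z]) for z in(.093,.098,.103)], 'left',proj(f,[.4473,.266,.098]))
im=cv2.resize(f['image'][285:335,350:417],(800,600),interpolation=cv2.INTER_CUBIC);save('c4.png',np.clip(1.8*im.astype(float),0,255).astype('uint8'))
```

```text
0.029 0.09 [[380.90091346 327.73292175]]
0.029 0.097 [[381.14412533 325.904194  ]]
0.029 0.102 [[381.31897343 324.58820321]]
0.029 0.107 [[381.49476673 323.26400482]]
0.036 0.09 [[382.31979473 329.96168259]]
0.036 0.097 [[382.5702246  328.13618208]]
0.036 0.102 [[382.75026888 326.82246329]]
0.036 0.107 [[382.93129243 325.50050851]]
0.042 0.09 [[383.54378887 331.88438006]]
0.042 0.097 [[383.80048981 330.06174562]]
0.042 0.102 [[383.98504886 328.750046  ]]
0.042 0.107 [[384.17061699 327.43008641]]
lid bottom front/top [array([[375.90092078, 328.16406392]]), array([[376.05999797, 326.85556355]]), array([[376.21993717, 325.53888919]])] left [[362.57351223 316.40194965]]
```

View pics/c4.png

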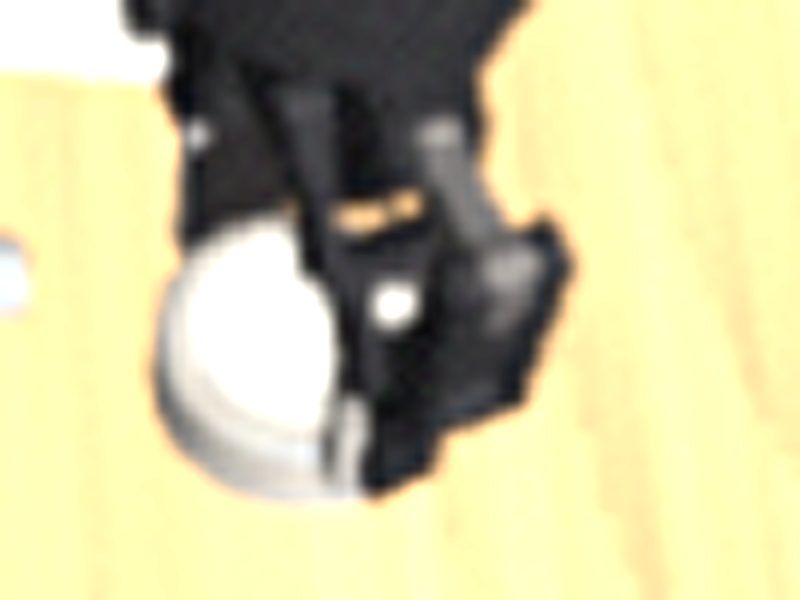

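The lid is held level, but the fingertip at (381,326) is flush with its underside, so the fingers would hit the block. I'll set the lid back down and regrip about 10 mm higher.

drive_tool(moves=[0,0,0,0,0,2,-1,0,0,0,0,0,4.5,-1,0,0,0,0,0,7,-1,0,0,0,0,0,8.8,-1,0,0,0,0,0,9.5,-1,0,0,0,0,0,9.8,-1,0,0,0,0,0,9.8,-1,0,0,0,0,0,9.8,0.6,0,0,0,0,0,9.8,0.7,0,0,0,0,0,9.8,0.8,0,0,0,0,0,9.3,0.8,0,0,0,0,0,8.8,0.8])

```text
time: 7.5
eef_pos: [0.4177, 0.2663, 0.0157]
tcp_rot: [0.977, 0.212, -0.0, 0.0]
ft_force: [-0.9, 0.7, -0.1]
grip_width: 0.077
grasp_force: 0.0
```

drive_tool(moves=[0,0,0,0,0,0,0.8,0,0,0,0,0,0,0.8,0,0,0,0,0,0,0.5,0,0,0,0,0,0,-1,0,0,0,0,0,0,-1,0,0,0,0,0,0,-1,0,0,0,0,0,0,-1,0,0,0,0,0,0,-1,0,0,0,0,0,0,-1])

```text
time: 8.25
eef_pos: [0.4205, 0.2674, 0.0179]
tcp_rot: [0.977, 0.212, 0.004, -0.001]
ft_force: [2.0, -1.0, 38.1]
grip_width: 0.0003
grasp_force: 18.9
```

drive_tool(moves=[0,0,0,0,0,-0.5,-1,0,0,0,0,0,-1.5,-1,0,0,0,0,0,-3.5,-0.5,0,0,0,0,0,-5.5,1,0,0,0,0,0,-7,1,0,0,0,0,0,-8,1,0,0,0,0,0,-8,1,0,0,0,0,0,-8,1])

```text
time: 8.92
eef_pos: [0.4176, 0.2662, 0.0953]
tcp_rot: [0.977, 0.212, 0.0, 0.0]
ft_force: [0.6, 0.0, -0.2]
grip_width: 0.0725
grasp_force: 0.0
```

Run:
```python
from m import *
f=eyes.grab_frame('side');g=eyes.grab_frame('top')
b,sb,_=grey(f,(372,342),20);print(b,sb,'before',grey(S,(372,340),24)[:2])
print(ctrl.state()['eef_pos'],ctrl.state()['grip_width']);go([(.418,.2666,.08)])
save('c5.png',np.clip(1.5*cv2.resize(f['image'][285:360,330:430].astype(float),(800,600),interpolation=cv2.INTER_CUBIC),0,255).astype('uint8'))
```

```text
[373.6727 337.3795] [361 322  31  29 498] before (array([371.9838, 339.6212]), array([361, 329,  23,  23, 433], dtype=int32))
[0.4173 0.2661 0.0945] 0.08476828570781948
(0.418, 0.2666, 0.08) shift cm [ 0.09 -0.02  1.45]
```

View pics/c5.png

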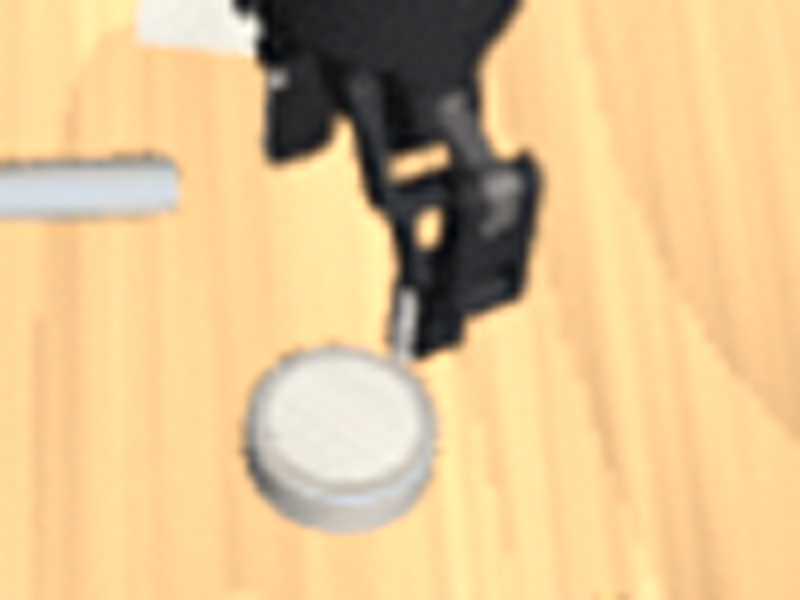

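The lid is still in place, with the same columns as before. The fingertips sit about 5 mm behind the TCP at this width, so the first height was right and I'll regrip at TCP z of about 5 mm.

drive_tool(moves=[0,0,0,0.05,0,2,1,0,0,0,0.05,0,4.5,1,0,0,0,0.05,0,6.5,1,0,0,0,0.05,0,8,1,0,0,0,0.05,0,8.7,1,0,0,0,0.05,0,8.95,1,0,0,0,0.05,0,8.95,0.7,0,0,0,0.05,0,8.95,0.5,0,0,0,0.05,0,8.95,0.3,0,0,0,0.05,0,8.95,-1,0,0,0,0.05,0,8.95,-1,0,0,0,0.05,0,8.95,-1])

```text
time: 10.02
eef_pos: [0.4184, 0.2666, 0.0072]
tcp_rot: [0.977, 0.212, 0.001, -0.0]
ft_force: [-1.7, -2.1, 9.5]
grip_width: 0.0564
grasp_force: 61.4
```

drive_tool(moves=[0,0,0,0,0,0,-1,0,0,0,0,0,0,-1,0,0,0,0,0,-0.5,-1,0,0,0,0,0,-1.5,-1,0,0,0,0,0,-3,-1,0,0,0,0,0,-5,-1,0,0,0,0,0,-6.5,-1,0,0,0,0,0,-7,-1,0,0,0,0,0,-7,-1,0,0,0,0,0,-7,-1])

```text
time: 10.85
eef_pos: [0.4182, 0.2665, 0.076]
tcp_rot: [0.977, 0.212, 0.0, -0.0]
ft_force: [-0.1, 0.1, -0.9]
grip_width: 0.0565
grasp_force: 63.7
```

Run:
```python
from h import *
s=ctrl.state();print(s['eef_pos'],s['grip_width'],s['grasp_force'])
go([(.5965,-.0665,.075),(.5965,-.0665,.03)])
```

```text
[0.41815434 0.26648018 0.07599166] 0.056531929993249234 63.716031443327665
(0.5965, -0.0665, 0.075) shift cm [ 2.41 37.7   0.1 ]
(0.5965, -0.0665, 0.03) shift cm [ 2.41 37.7   4.6 ]
```

drive_tool(moves=[0,0,0,0.1,1.2,-0.5,-1,0,0,0,0.3,4,-1,-1,0,0,0,0.5,7.5,-1,-1,0,0,0,0.7,11,-1,-1,0,0,0,0.9,14.5,-1,-1,0,0,0,1.2,18,-1,-1,0,0,0,1.4,21.5,-1,-1,0,0,0,1.6,25,-1,-1,0,0,0,1.8,28.5,-1,-1,0,0,0,2.0,32,-1,-1,0,0,0,2.2,34.5,-1,-1,0,0,0,2.3,36.5,-0.5,-1])

```text
time: 11.85
eef_pos: [0.5914, -0.0593, 0.0806]
tcp_rot: [0.977, 0.211, 0.0, 0.0]
ft_force: [0.5, 0.4, -0.7]
grip_width: 0.0563
grasp_force: 63.7
```

drive_tool(moves=[0,0,0,0.1,0.9,0.5,-1,0,0,0,0.1,1.2,1.5,-1,0,0,0,0.1,1.2,2,-1,0,0,0,0.1,1.2,2,-1,0,0,0,0.1,1.2,2,-1])

```text
time: 12.27
eef_pos: [0.5956, -0.0655, 0.0602]
tcp_rot: [0.977, 0.213, -0.001, -0.0]
ft_force: [0.3, 0.4, -0.2]
grip_width: 0.0565
grasp_force: 63.7
```

Run:
```python
from m import *
f=eyes.grab_frame('side');g=eyes.grab_frame('top')
s=ctrl.state();p=s['eef_pos'];print(p,s['grip_width'])
th=np.linspace(0,6.283,400)
big=lambda f,x,y,w,h:cv2.resize(f['image'][y:y+h,x:x+w].astype(float),(400,300),interpolation=cv2.INTER_CUBIC)
save('c6.png',np.clip(1.5*np.hstack([big(g,300,192,80,60),big(f,265,210,80,60)]),0,255).astype('uint8'))
print('lid bottom rim box side', *[ (q.min(0),q.max(0)) for q in[proj(f,np.c_[p[0]+.03*np.cos(th),p[1]+.03*np.sin(th),0*th+p[2]-.007])]])
go([(.5965,-.0665,p[2]),(.5965,-.0665,.0205)])
```

```text
[ 0.5962 -0.0657  0.061 ] 0.056205698320951486
lid bottom rim box side (array([294.8823, 226.4177]), array([315.8349, 240.634 ]))
(0.5965, -0.0665, np.float64(0.061012578770081115)) shift cm [-0.01  0.08  0.  ]
(0.5965, -0.0665, 0.0205) shift cm [-0.01  0.08  4.05]
```

View pics/c6.png

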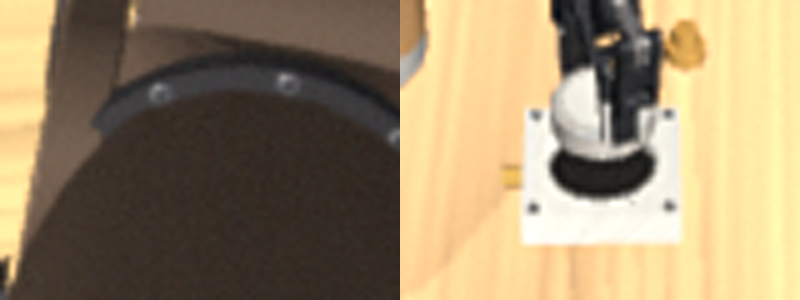

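The lid hangs over the cavity with matching columns (295–316 in the side view). I'll lower it in stages, watching the force.

drive_tool(moves=[0,0,0,0,0.1,1,-1,0,0,0,0,0.1,2,-1,0,0,0,0,0.1,2.7,-1,0,0,0,0,0.1,3.0,-1,0,0,0,0,0.1,3.2,-1,0,0,0,0,0.1,3.4,-1,0,0,0,0,0.1,3.4,-1])

```text
time: 12.95
eef_pos: [0.5967, -0.0675, 0.0265]
tcp_rot: [0.977, 0.212, -0.0, -0.0]
ft_force: [0.5, -0.9, -0.9]
grip_width: 0.0563
grasp_force: 63.7
```

drive_tool(moves=[0,0,0,0,0,0.1,-1,0,0,0,0,0,0.2,-1,0,0,0,0,0,0.2,-1])

```text
time: 13.2
eef_pos: [0.5969, -0.0675, 0.0249]
tcp_rot: [0.977, 0.212, 0.0, 0.0]
ft_force: [-0.3, -0.2, -0.5]
grip_width: 0.0565
grasp_force: 63.7
```

drive_tool(moves=[0,0,0,0,0,0.1,-1,0,0,0,0,0,0.2,-1,0,0,0,0,0,0.3,-1,0,0,0,0,0,0.3,-1])

```text
time: 13.53
eef_pos: [0.5967, -0.0675, 0.0216]
tcp_rot: [0.977, 0.212, -0.0, 0.0]
ft_force: [0.6, 0.5, -1.1]
grip_width: 0.0567
grasp_force: 63.7
```

drive_tool(moves=[0,0,0,0,0,0.1,-1,0,0,0,0,0,0.1,-1])

```text
time: 13.7
eef_pos: [0.5968, -0.0675, 0.0213]
tcp_rot: [0.977, 0.212, 0.0, 0.0]
ft_force: [-2.2, 0.7, 6.4]
grip_width: 0.0564
grasp_force: 64.5
```

Contact came at the expected seated height. I'll release, retreat upward and check.

drive_tool(moves=[0,0,0,0,0,0,-0.3,0,0,0,0,0,0,0.4,0,0,0,0,0,0,0.7,0,0,0,0,0,0,1,0,0,0,0,0,0,1,0,0,0,0,0,-1,1,0,0,0,0,0,-3,1,0,0,0,0,0,-6,1,0,0,0,0,0,-9,1,0,0,0,0,0,-12,1,0,0,0,0,0,-15,0,0,0,0,0,0,-16,-1])

```text
time: 14.7
eef_pos: [0.5979, -0.0677, 0.1859]
tcp_rot: [0.977, 0.212, 0.003, 0.001]
ft_force: [-0.1, 0.6, 0.5]
grip_width: 0.064
grasp_force: 0.0
```

drive_tool(moves=[0,0,0,-2,2,0,-1,0,0,0,-4,5,0,-1,0,0,0,-6,8,0,-1,0,0,0,-8,11,0,-1,0,0,0,-9,13,0,-1,0,0,0,-9.5,14,0,-1,0,0,0,-9.5,14,0,-1])

```text
time: 15.28
eef_pos: [0.5681, -0.2361, 0.1807]
tcp_rot: [0.977, 0.211, -0.0, 0.0]
ft_force: [0.6, 0.9, -0.3]
grip_width: -0.0003
grasp_force: 0.0
```

Run:
```python
from m import *
f=eyes.grab_frame('side');g=eyes.grab_frame('top')
p=ctrl.state()['eef_pos'];print(p,ctrl.state()['grip_width'])
a,sa,_=dark(g,(457,286),14,60);b,sb,_=dark(f,(356,172),14,60);print(a,sa,b,sb)
big=lambda f,x,y,w,h:cv2.resize(f['image'][y:y+h,x:x+w].astype(float),(400,300),interpolation=cv2.INTER_CUBIC)
save('c7.png',np.clip(1.5*np.vstack([np.hstack([big(g,300,192,80,60),big(f,265,210,80,60)]),np.hstack([big(g,390,210,107,80),big(f,290,140,107,80)])]),0,255).astype('uint8'))
th=np.linspace(0,6.283,400)
C=lambda z:np.c_[.5965+.03*np.cos(th),-.0665+.03*np.sin(th),0*th+z]
for z in(.032,.04):
  q=proj(f,C(z));print(z,q.min(0),q.max(0))
go([(.4485,-.2985,.16),(.4470,-.2983,.16)])
```

```text
[ 0.5684 -0.2335  0.1807] 0.00024091012093870807
[456.5 285.5] [443 272  28  28 784] [355.2647 171.7647] [349 167  13  11 102]
0.032 [295.1042 231.8107] [315.835  246.0349]
0.04 [294.9971 229.7954] [315.805  244.0132]
(0.4485, -0.2985, 0.16) shift cm [-13.6    0.95   2.07]
(0.447, -0.2983, 0.16) shift cm [-13.73   0.87   2.07]
```

View pics/c7.png

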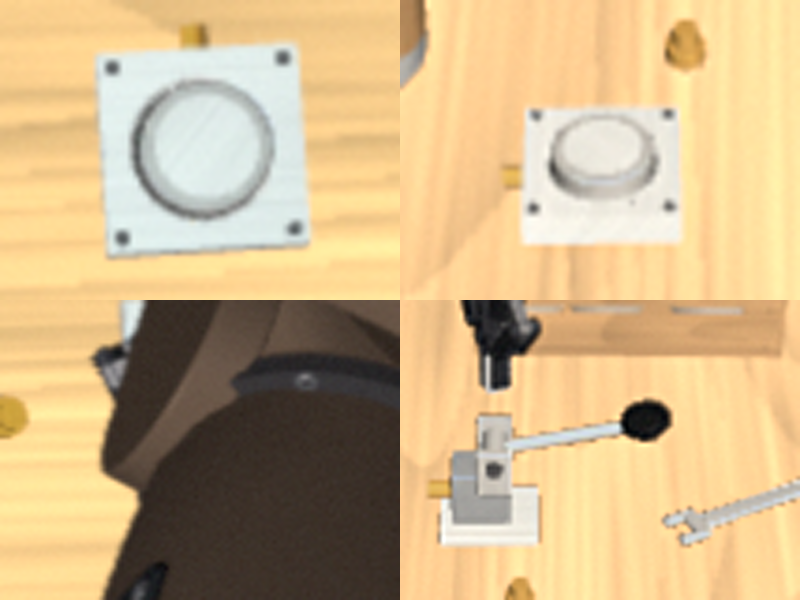

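The lid sits flat and concentric in the nest, with an even gap ring and its top edge at side row ≈232.6, which matches z≈0.032. The knob is still at rest, at side (355,172). Next I'll move above the knob with the fingers shut.

Run:
```python
from m import *
h=onz(T,(449.3,226),.085);k=onz(T,dark(T,(457,286),14,60)[0],.104);d=(k-h)[:2];print(h,k,np.linalg.norm(d),d/np.linalg.norm(d))
u=d/np.linalg.norm(d);t=np.array([.447,-.2983])+.0026*u;print(t);go([(*t,.15),(*t,.118)])
```

```text
[ 0.5708 -0.2963  0.085 ] [ 0.4454 -0.2981  0.104 ] 0.12538378561738578 [-0.9999 -0.0143]
[ 0.4444 -0.2983]
(np.float64(0.44440026462241655), np.float64(-0.29833709402298225), 0.15) shift cm [-13.97   0.76   3.07]
(np.float64(0.44440026462241655), np.float64(-0.29833709402298225), 0.118) shift cm [-13.97   0.77   6.27]
```

drive_tool(moves=[0,0,0,-1.5,0.1,0,-1,0,0,0,-4,0.3,0,-1,0,0,0,-7,0.5,0.5,-1,0,0,0,-10,0.7,1,-1,0,0,0,-12.5,0.8,2,-1,0,0,0,-14,0.8,3,-1,0,0,0,-14,0.8,4,-1,0,0,0,-14,0.8,5,-1,0,0,0,-14,0.8,5.5,-1,0,0,0,-14,0.8,5.5,-1,0,0,0,-14,0.8,5.5,-1])

```text
time: 16.3
eef_pos: [0.4451, -0.299, 0.1256]
tcp_rot: [0.977, 0.213, -0.0, -0.0]
ft_force: [0.5, 0.2, 0.1]
grip_width: 0.0001
grasp_force: 0.0
```

Run:
```python
from m import *
f=eyes.grab_frame('side');eyes.grab_frame('top')
s=ctrl.state();print(s['eef_pos'],s['ft_force'],s['grip_width'])
im=f['image'][140:215,290:390].astype(float)
save('c8.png',np.clip(1.5*cv2.resize(im,(800,600),interpolation=cv2.INTER_CUBIC),0,255).astype('uint8'));print(proj(f,s['eef_pos']))
go([(.4444,-.2983,.10),(.4444,-.2983,.088)])
```

```text
[ 0.445  -0.2993  0.1261] [-0.22   -0.6175  0.1091] 0.00019457521830661728
[[356.7116 165.796 ]]
(0.4444, -0.2983, 0.1) shift cm [-0.01 -0.12  2.61]
(0.4444, -0.2983, 0.088) shift cm [-0.01 -0.12  3.81]
```

View pics/c8.png

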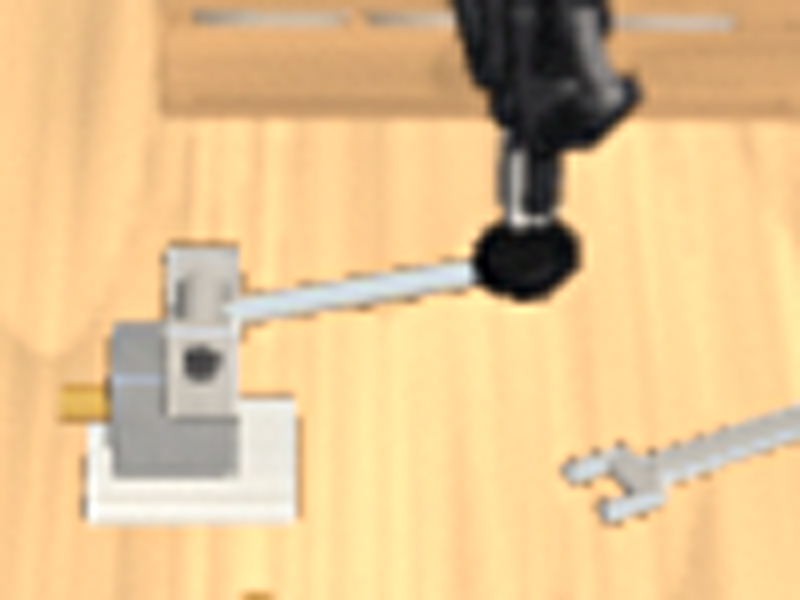

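The shut fingertips are right above the knob (side ≈(356,166)). I'll press slowly.

drive_tool(moves=[0,0,0,0,-0.1,0.5,-1,0,0,0,0,-0.1,1,-1,0,0,0,0,-0.1,1.5,-1,0,0,0,0,-0.1,2,-1,0,0,0,0,-0.1,2.4,-1,0,0,0,0,-0.1,2.8,-1,0,0,0,0,-0.1,3.1,-1,0,0,0,0,-0.1,3.4,-1,0,0,0,0,-0.1,3.6,-1,0,0,0,0,-0.1,3.7,-1,0,0,0,0,-0.1,3.7,-1,0,0,0,0,-0.1,3.7,-1])

```text
time: 17.4
eef_pos: [0.4434, -0.2987, 0.0886]
tcp_rot: [0.977, 0.212, -0.001, -0.0]
ft_force: [-5.2, 1.2, 7.3]
grip_width: 0.0001
grasp_force: 3.8
```

drive_tool(moves=[0,0,0,0,0,0,-1,0,0,0,0,0,0,-1,0,0,0,0,0,0,-1,0,0,0,0,0,0,-1])

```text
time: 17.73
eef_pos: [0.4434, -0.2987, 0.0887]
tcp_rot: [0.977, 0.212, -0.0, -0.0]
ft_force: [-5.4, 0.3, 7.6]
grip_width: 0.0001
grasp_force: 3.8
```

drive_tool(moves=[0,0,0,0,0,0.05,-1,0,0,0,0,0,0.05,-1,0,0,0,0,0,0.05,-1,0,0,0,0,0,0.05,-1])

```text
time: 18.07
eef_pos: [0.4434, -0.2987, 0.0882]
tcp_rot: [0.977, 0.212, -0.0, -0.0]
ft_force: [-6.2, -0.6, 8.2]
grip_width: 0.0001
grasp_force: 3.9
```

Run:
```python
from m import *
f=eyes.grab_frame('side');s=ctrl.state();print(s['eef_pos'],s['ft_force'])
b=dark(f,(356,180),10,60)[:2];print(b,'knob centre predicted at z=.078 vs rest', proj(f,[[.4434,-.2987,.078],[.4434,-.2987,.085],[.4434,-.2987,.071]]))
im=f['image'].copy().astype(float)[140:215,290:390]
im=np.clip(1.5*cv2.resize(im,(800,600),interpolation=cv2.INTER_CUBIC),0,255).astype('uint8')
# level axis line (hinge height, side-camera offset +1.5 mm in x)
q=(proj(f,[[.5725,-.295,.078],[.4434,-.2987+.0015,.078]])-[290,140]+.5)*8-.5
cv2.line(im,*[tuple(int(v) for v in p) for p in q],(255,0,0),1);save('c9.png',im)
```

```text
[ 0.4434 -0.2987  0.0882] [-6.1456  0.2549  8.0751]
(array([356.2475, 177.6832]), array([350, 170,  13,  14, 101], dtype=int32)) knob centre predicted at z=.078 vs rest [[356.5954 178.4007]
 [356.6884 176.6129]
 [356.5027 180.1786]]
```

View pics/c9.png

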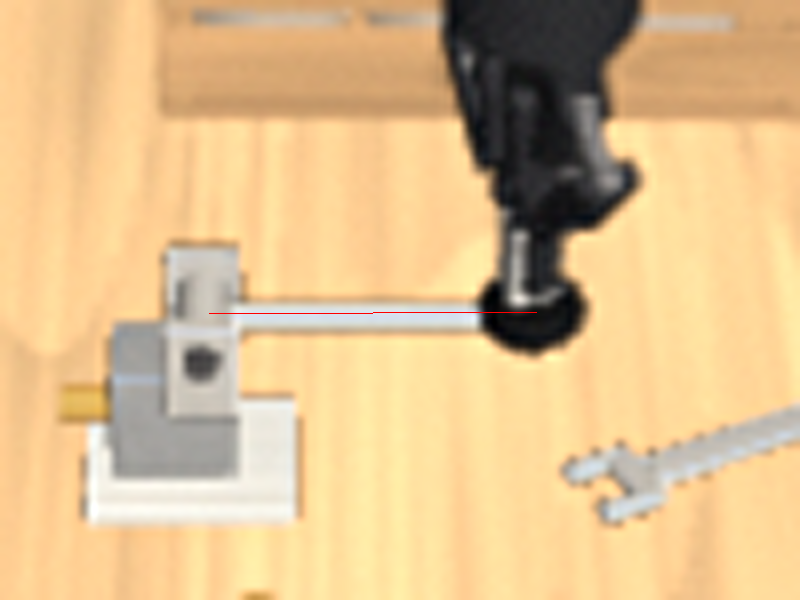

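The arm lies parallel to the predicted level line, from side (316,179) to (357,179). The lever is held at 88 mm and the force is steady at about 8 N, so I'm handing it in.

```bash
python3 -c "
from h import *
print(ctrl.job_done())"
```

```text
the job is handed in; nothing more can be done
None
```

I seated the round lid flat in the round nest and let go of it, then handed in the job at about 18 s with the lever held level at halfway and never pushed to its stop; the verdict was not shown.

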